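Slot a tall battery cell between its two partners in the assembly tray

ROBOT

A 6-joint arm with a two-finger parallel gripper is mounted at the origin on the work surface. World frame = base frame: x ahead of the robot, y to its left, z up, the work surface at z = 0. Lengths are in m, angles in degrees, forces in N, time in s.
With the tool pointing down it reaches from about 0.4 to 0.825 m from the base axis. Payload 7 kg.
Tool frame: the origin (TCP) lies at the very end of the fingers, on their centre line; the grasp point (between the pads) lies 19 mm behind it; z points along the fingers, y is the line along which they close (so a half turn about z gives the same grasp; the last joint's range is limited). The gripper opens to 88 mm and grips with 3 to 60 N. Pads are 19 mm wide; open, the fingers measure 130 mm over their backs; the gripper's body (78 mm by 193 mm) begins 47 mm behind the grasp point.
Start: joints at [90.762, 20.546, 0.682, 0, -70.136, -16.507], TCP at [0.183, 0.65, 0.227] pointing down, gripper open.
Joint ranges: [-176.03, 176.03], [-82.01, 121.73], [-58.28, 71.71], [-173.87, 95.51], [-174.79, -0.11], [-173.66, 173.66]. Speed limits (degrees/s): [136.94, 136.94, 172.46, 180, 180, 180].

INTERFACE

Orientations are given as [roll, pitch, yaw] about the fixed x, y, z axes, in that order (R = Rz(yaw) Ry(pitch) Rx(roll)).
In Python, from plant import ctrl gives the robot as it stands.
- The arm moves only by the tool carry_out, never from a script. Its argument "deltas" is a list that holds one entry, the list of rows, each a list of 5 numbers: the shift along the tool's x, y, z scaled (see below), then the turn about the tool's z scaled (see below), then the opening, from -1 (shut) to 1 (fully open). A call has 1 to 5 rows; each row is the pose to reach, as a shift and turn from the pose commanded when the call began, along the tool's axes at that moment, turning the shorter way round; what a row does not reach only later rows make up. The controller multiplies each number of a shift by 20 cm and each number of a turn by 2 pi rad. A row lasts 1/10 s, in which the tool goes at most 50 mm and 8.59 degrees, less where a joint would pass 70% of its speed; a pose out of reach is approached as far as the arm can. A call with a number of a shift or a turn outside -1 to 1 is refused whole. A call with a gripper value outside its range is refused whole. The fingers move at their own pace and stop on an object; the grip force is fixed at half the most. Time passes only in rows, so rows that repeat a pose let the fingers close. It gives the time, the measured TCP pose, the force, the opening and the grip force at its end, in the units of the state.
- ctrl.get_obs(): the state, without advancing time (a new reading comes with each control period).
- ctrl.snapshot(name): name is "scene" or "top" or "wrist"; returns a dict with "color" (420x560x3 uint8, red, green, blue), "camera_matrix" (3x3 intrinsics, pixels), "R" (3x3) and "t" (3): a world point X has camera coordinates R X + t. Camera axes: x right, y down, z forward; pixel columns grow to the right and rows downward; lengths in m; the calibration is good to about 2 mm. A picture is of the moment at which its call begins. There is no depth.
- ctrl.close_job(): hands the job in; it is judged then, once.
Trained networks look in a picture, given as the dict that the camera call returned (one of the last four; its "shot" number tells which), for a name from the list of things; names that differ only in an ending like _2 or _b are one class to them, and where a whole thing is asked for, a point or a joint stands for the part that bears it (a point fixed in the world has none). Each returns a list of dicts, best first, with "p" (0 to 1); they miss things now and then, are a little off and sometimes report something else, mostly with a low value. They report only what shows in the picture. A call takes as long as a camera call. They do not tell look-alikes from the thing itself.
- ctrl.search_frame(picture, name): "centre" ([column, row] in pixels, amid what is visible of it).
- ctrl.silhouettes(picture, name): "mask" (420x560 bool, what is visible of it) and "centre" ([column, row] in pixels, amid what is visible of it).
- ctrl.spot_point(picture, name): "centre" ([column, row] in pixels: a listed point, or the origin of a listed thing).
The state is a dict: "clock": time; "joint_pos": joint angles; "qvel": joint speeds; "tau": joint torques, N m; "tool_pos": TCP position; "orientation": TCP orientation; "force": force on the tool from outside, world axes, zero at the start; "moment": the same for the moment, N m; "opening": finger opening in m; "gripper_force": force on a finger pad.
Only numpy, scipy, OpenCV 4.12 (cv2) and the standard library are available. Lean on these libraries where they do the work, as an engineer would, in place of code of your own. Each camera call takes 0.05 s, during which the arm holds its last target. There are 200 camera calls.

TASK

One tall rectangular aluminium cell stands on the yellow sheet, among a shorter cell and a round one. Slide the tall cells in the black tray apart to make room, then stand the spare tall cell between those two, upright on the tray floor, square with the row, and let go. Do not tip over the tall cells of the row.

Things in the scene. Friction and masses are not known exactly. Their poses are not given: they have to be found in the camera images.
- spare_center (a point): the spare tall battery cell: aluminium block standing upright, 54 mm (its x) by 30 mm (its y) by 90 mm tall, two 5 mm terminals on top, about 0.25 kg. Point: its centre, half-way up; z up. Starts on the yellow sheet (4 mm thick), turned up to 35 degrees from world axes. Beside it, 80 mm or more away: a cell only 62 mm tall and a round can, 50 mm across, 80 mm tall.
- row_a_center (a point): one of the two tall cells in the tray: aluminium block standing upright, 54 mm (its x) by 30 mm (its y) by 90 mm tall, two 5 mm terminals on top, about 0.25 kg. Point: its centre, half-way up; z up. Loose, its x across the tray; on either side of the other. Gripped across its 54 mm it can be slid along the floor, pushing the short cell behind it (a few N).
- row_b_center (a point): the other tall cell in the tray: aluminium block standing upright, 54 mm (its x) by 30 mm (its y) by 90 mm tall, two 5 mm terminals on top, about 0.25 kg. Point: its centre, half-way up; z up. Loose, about 1 mm from the first. Beyond each tall cell stands one short cell (54 by 30 by 62 mm), 1 mm away.
- tray: black channel fixed to the bench. Origin: centre of underside; y along the row, z up. Floor 5 mm thick, slippery; inside 220 mm long (y -110 to 110), 74 wide; walls 6 mm thick, tops 20 mm (sides) and 60 mm (ends) above the underside. Holds short, tall, tall, short cell; some 97 mm of length is free, split at random between the two ends, so one end has 48 mm or more.
Mind the look-alikes: they are no part of the job. Leave any red look-alike of the part that bears row_a_center alone.

How it is judged:
By the outcome, as a careful person would: the job done as asked, in the order asked, and still so for the second after the job is handed in, with the robot touching nothing.
It also fails if it takes over 51 s, if anything falls off the work surface, if the arm or the gripper's body presses on something with over 40 N, if the wrist force passes 120 N, or if a joint passes its speed limit or range.

## Working session

There is one attempt and no reset: what is moved stays moved. The work goes in short steps, Python scripts to look and compute and a tool call to move; the robot and the scene stay as the last step left them, time stands still between calls to the robot, and variables do not carry over. Pictures are saved under pics/ and viewed, at most 10 in all, crops included, and the job is handed in when it is done.

Besides the shell and the picture viewer there is one more tool, called after "Request:" by a JSON object that holds its "name" and its "arguments". carry_out: Moves the arm, as the interface text tells. Its arguments: {"type":"object","properties":{"deltas":{"type":"array"}},"required":["deltas"]}

```bash
mkdir -p pics; ls; cat > h.py <<'E'
import numpy as np, cv2
from plant import ctrl
def save(p,n): cv2.imwrite(f'pics/{n}.png',p['color'][:,:,::-1])
def proj(p,X):
    c=np.asarray(X)@np.array(p['R']).T+np.array(p['t']); q=c@np.array(p['camera_matrix']).T; return q[...,:2]/q[...,2:]
def atz(p,uv,z):
    R=np.array(p['R']);o=-R.T@np.array(p['t']);d=R.T@np.linalg.inv(p['camera_matrix'])@np.array([*uv,1.]); return o+d*(z-o[2])/d[2]
E
python3 - <<'E'
from h import *
ims=[]
for n in ['scene','top','wrist']:
    p=ctrl.snapshot(n); save(p,n+'0')
    R=np.array(p['R']);print(n,'cam',(-R.T@p['t']).round(3))
    for k,z in [('spare_center',.049),('row_a_center',.05),('tray',0)]:
        for d in ctrl.spot_point(p,k): print(' ',k,np.round(d['centre'],1),round(d['p'],2),atz(p,d['centre'],z).round(4))
o=ctrl.get_obs();print(o)
E
```

```text
pics
scene cam [ 0.871 -0.467  0.561]
  spare_center [366.5 197.4] 0.91 [0.5696 0.1956 0.049 ]
  row_a_center [143.1 261.2] 0.94 [ 0.3657 -0.1833  0.05  ]
  row_a_center [202.1 301.1] 0.59 [ 0.5041 -0.1854  0.05  ]
  tray [211.7 317. ] 0.85 [ 0.5037 -0.1719  0.    ]
top cam [0.395 0.066 0.974]
  spare_center [211.8 154.8] 0.6 [0.5782 0.1876 0.049 ]
  row_a_center [418.3 268.7] 0.73 [ 0.3622 -0.1761  0.05  ]
  row_a_center [421.5 186.8] 0.67 [ 0.5089 -0.1895  0.05  ]
  tray [404.6 190.6] 0.72 [ 0.5087 -0.1707  0.    ]
wrist cam [0.252 0.629 0.384]
{'clock': 0.6, 'joint_pos': array([ 9.07622390e+01,  2.05462741e+01,  6.81175198e-01, -5.31179406e-04,
       -7.01354376e+01, -1.65063809e+01]), 'qvel': array([ 0.04425356, -0.00122395, -0.01794272, -0.0715883 ,  0.04391506,
       -0.03471987]), 'tau': array([ 6.55284693e-04, -5.81989396e+01,  2.93181342e+01,  6.99974030e+00,
        1.23915367e-02, -1.92668358e-05]), 'tool_pos': array([0.18317058, 0.64964351, 0.22655458]), 'orientation': array([ 1.79999344e+02,  3.26524946e-04, -1.57443225e+01]), 'force': array([-0.30285206,  0.71034094,  0.15104676]), 'moment': array([ 0.00940266, -0.03813655, -0.0081529 ]), 'gripper_force': 0.0, 'opening': 0.08762309232218594}
```

View pics/scene0.png

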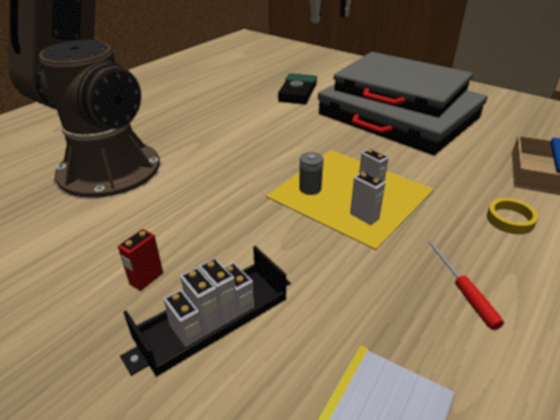

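View pics/top0.png

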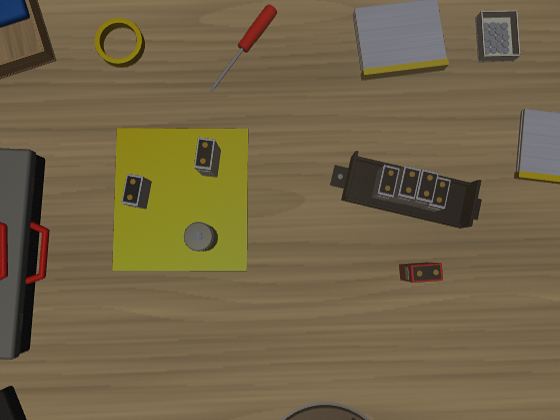

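The top view shows the spare near (206,154). The row runs short, tall, tall, short, from (388,180) to (441,192). The tray's long axis is tilted about 13°, and the red look-alike is at (421,272). I'll move towards the spare for a close look.

Request:
{"name": "carry_out", "arguments": {"deltas": [[[0.8,0.43,0,0,1],[0.8,0.43,0,0,1],[0.8,0.43,0,0,1],[0.8,0.43,0,0,1],[0.8,0.43,0,0,1]]]}}

```text
clock: 1.1
tool_pos: [0.3162, 0.5207, 0.2272]
orientation: [-180.0, -0.0, -15.9]
force: [0.0, 0.5, 0.1]
opening: 0.088
gripper_force: 0.0
```

Request:
{"name": "carry_out", "arguments": {"deltas": [[[0.8,0.43,0,0,1],[0.8,0.43,0,0,1],[0.8,0.43,0,0,1],[0.8,0.43,0,0,1],[0.8,0.43,0,0,1]]]}}

```text
clock: 1.6
tool_pos: [0.4466, 0.3949, 0.2267]
orientation: [180.0, -0.0, -15.9]
force: [-0.4, 0.2, 0.2]
opening: 0.0873
gripper_force: 0.0
```

Request:
{"name": "carry_out", "arguments": {"deltas": [[[0.8,0.43,0,0.1,1],[0.8,0.43,0,0.1,1],[0.8,0.43,0,0.1,1],[0.8,0.43,0,0.1,1],[0.8,0.43,0,0.1,1]]]}}

```text
clock: 2.1
tool_pos: [0.5772, 0.269, 0.2261]
orientation: [180.0, -0.0, -52.2]
force: [-0.3, 0.0, -0.6]
opening: 0.0876
gripper_force: 0.0
```

Request:
{"name": "carry_out", "arguments": {"deltas": [[[0,0,0,0.1,1],[0,0,0,0.1,1],[0,0,0,0.1,1],[0,0,0,0.1,1],[0,0,0,0.1,1]]]}}

```text
clock: 2.6
tool_pos: [0.5747, 0.2722, 0.2266]
orientation: [180.0, 0.0, -87.8]
force: [0.3, -0.9, 0.1]
opening: 0.0876
gripper_force: 0.0
```

```bash
python3 - <<'E'
from h import *
p=ctrl.snapshot('wrist'); save(p,'w1'); R=np.array(p['R']); print((-R.T@p['t']).round(3),R[2].round(3),p['camera_matrix'])
for d in ctrl.spot_point(p,'spare_center'): print(d['centre'],d['p'],atz(p,d['centre'],.049))
o=ctrl.get_obs();print(o['clock'],o['tool_pos'],o['orientation'])
E
```

```text
[0.577 0.2   0.384] [-0.01   0.263 -0.965] [[308.00000381   0.         276.40096897]
 [  0.         308.00000381 210.44207585]
 [  0.           0.           1.        ]]
2.7 [0.57481753 0.27192824 0.22660527] [-1.79994726e+02  1.18590670e-02 -8.75218415e+01]
```

View pics/w1.png

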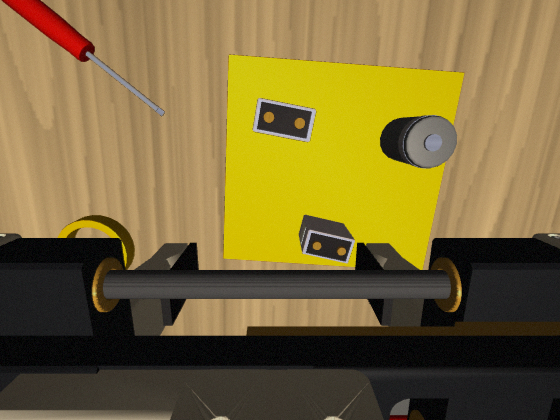

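The spare's top is at pixel (285,120), and its 57 px length matches 54 mm at tall-cell height. The short cell is at (327,245) and the can at (418,140). Next I'll look at the tray.

Request:
{"name": "carry_out", "arguments": {"deltas": [[[0.85,0.14,0,0,1],[0.85,0.14,0,0,1],[0.85,0.14,0,0,1],[0.85,0.14,0,0,1],[0.85,0.14,0,0,1]]]}}

```text
clock: 3.2
tool_pos: [0.5532, 0.0977, 0.2272]
orientation: [-180.0, 0.0, -87.7]
force: [-0.3, -0.5, 0.0]
opening: 0.0875
gripper_force: 0.0
```

Request:
{"name": "carry_out", "arguments": {"deltas": [[[0.85,0.14,0,0.044,1],[0.85,0.14,0,0.044,1],[0.85,0.14,0,0.044,1],[0.85,0.14,0,0.044,1],[0.85,0.14,0,0.044,1]]]}}

```text
clock: 3.7
tool_pos: [0.5324, -0.0726, 0.2267]
orientation: [-180.0, -0.0, -103.5]
force: [-0.6, -0.7, 0.2]
opening: 0.088
gripper_force: 0.0
```

```bash
cat >> h.py <<'E'
def dots(p,amin=8):
    h=cv2.cvtColor(p['color'],cv2.COLOR_RGB2HSV); m=cv2.inRange(h,(8,120,90),(22,255,255))
    n,_,s,c=cv2.connectedComponentsWithStats(m); return [(c[i],s[i,4]) for i in range(1,n) if amin<s[i,4]<400]
def tool():
    o=ctrl.get_obs(); return np.array(o['tool_pos']),o['orientation'][2]
def delta(X,yaw):
    P,y=tool(); a=np.radians(y); d=np.array(X)-P; t=(y-yaw+180)%360-180
    return np.round([(d[0]*np.cos(a)+d[1]*np.sin(a))/.2,(d[0]*np.sin(a)-d[1]*np.cos(a))/.2,-d[2]/.2,t/360],4)
E
python3 - <<'E'
from h import *
img=cv2.imread('pics/w1.png')[:,:,::-1]
p=ctrl.snapshot('wrist'); save(p,'w2')
for z in (.1,): 
  for c,a in dots(p): print(c.round(1),a,atz(p,c,.1).round(4),atz(p,c,.072).round(4))
print('w1 dots',[(c.round(1),a) for c,a in dots({'color':np.ascontiguousarray(img)})])
print(tool(),p['t'],p['R'])
E
```

```text
[448.6  17.7] 123 [ 0.359  -0.1937  0.1   ] [ 0.3436 -0.1987  0.072 ]
[264.2  38.2] 100 [ 0.5091 -0.2144  0.1   ] [ 0.5084 -0.2214  0.072 ]
[294.8  39. ] 100 [ 0.4846 -0.2078  0.1   ] [ 0.4815 -0.2142  0.072 ]
[452.9  53. ] 115 [ 0.3578 -0.1664  0.1   ] [ 0.3423 -0.1687  0.072 ]
[261.6  69.5] 116 [ 0.5171 -0.1917  0.1   ] [ 0.5173 -0.1965  0.072 ]
[294.4  70.5] 113 [ 0.4902 -0.1844  0.1   ] [ 0.4877 -0.1885  0.072 ]
[ 98.  144.5] 180 [ 0.6762 -0.1658  0.1   ] [ 0.692 -0.168  0.072]
[262.6 107.9] 105 [ 0.524  -0.1615  0.1   ] [ 0.5248 -0.1632  0.072 ]
[294.1 108.6] 105 [ 0.4972 -0.1544  0.1   ] [ 0.4953 -0.1555  0.072 ]
[264.  142.3] 79 [ 0.5299 -0.1325  0.1   ] [ 0.5313 -0.1315  0.072 ]
[292.2 142.9] 81 [ 0.5053 -0.1261  0.1   ] [ 0.5043 -0.1244  0.072 ]
[ 97.  289.1] 255 [ 0.7329 -0.0297  0.1   ] [ 0.7543 -0.0185  0.072 ]
[456.7 277.9] 121 [0.3724 0.0441 0.1   ] [0.3583 0.0625 0.072 ]
[455.6 303.5] 100 [0.3759 0.0735 0.1   ] [0.3622 0.0949 0.072 ]
[328.5 315.7] 10 [0.5075 0.0567 0.1   ] [0.5067 0.0764 0.072 ]
[259. 326.] 27 [0.5819 0.0518 0.1   ] [0.5884 0.071  0.072 ]
w1 dots [(arr
[... 271 characters left out ...]
ay([223.9, 199.3]), np.int32(25)), (array([122. , 225.3]), np.int32(11)), (array([223. , 232.5]), np.int32(26)), (array([132.2, 255.4]), np.int32(30)), (array([316.7, 245.6]), np.int32(58)), (array([341.2, 251.1]), np.int32(61)), (array([ 95.9, 278.8]), np.int32(118)), (array([457.2, 279.2]), np.int32(99)), (array([456. , 303.5]), np.int32(91)), (array([ 97.2, 303.8]), np.int32(99)), (array([316.5, 326. ]), np.int32(142))]
(array([ 0.53271373, -0.07145217,  0.22668754]), np.float64(-103.54033023426014)) [ 0.53506719 -0.08322853  0.3755106 ] [[-9.72165647e-01  2.34294585e-01 -3.44487823e-05]
 [ 2.26037310e-01  9.37942155e-01  2.63005035e-01]
 [ 6.16529667e-02  2.55676674e-01 -9.64794460e-01]]
```

View pics/w2.png

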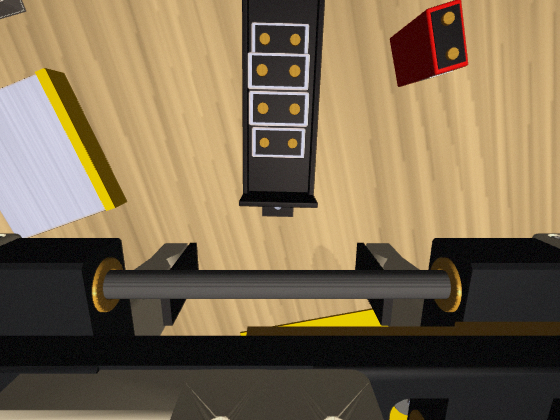

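The row in view, from the near end: short (278,142), tall (278,108), tall (278,70), short (280,39). The end wall is near row 195. I'll work out the grasp of the near tall cell.

```bash
python3 - <<'E'
from h import *
p=ctrl.snapshot('wrist')
a=np.radians(-14.4);u=np.array([-np.sin(a),np.cos(a),0])
for r in (192,196,200): print(r,(atz(p,(280,r),.06)-[.5106,-.158,0])@u)
print(((atz(p,(278.1,142.6),.072))-[.5106,-.158,0])@u)
print(delta([.5106,-.158,.227],-104.4))
E
```

```text
192 0.08459921466983689
196 0.08899274236814085
200 0.09341712464041002
0.032195480193220466
[ 0.4507  0.0063 -0.0018  0.0025]
```

Request:
{"name": "carry_out", "arguments": {"deltas": [[[0.45,0.006,0,0.0025,1],[0.45,0.006,0,0.0025,1],[0.45,0.006,0,0.0025,1],[0.45,0.006,0,0.0025,1],[0.45,0.006,0,0.0025,1]]]}}

```text
clock: 4.3
tool_pos: [0.5109, -0.1568, 0.2265]
orientation: [-180.0, 0.0, -104.4]
force: [0.2, 0.1, 0.3]
opening: 0.0877
gripper_force: 0.0
```

Request:
{"name": "carry_out", "arguments": {"deltas": [[[0,0,0.2,0,1],[0,0,0.35,0,1],[0,0,0.5,0,1],[0,0,0.5,0,1],[0,0,0.5,0,1]]]}}

```text
clock: 4.8
tool_pos: [0.5109, -0.1572, 0.127]
orientation: [180.0, -0.0, -104.4]
force: [0.4, -0.5, 0.9]
opening: 0.0873
gripper_force: 0.0
```

```bash
python3 - <<'E'
from h import *
p=ctrl.snapshot('scene'); save({'color':cv2.resize(p['color'][200:400,80:330],None,fx=3,fy=3)},'s3')
print(tool(), delta([.5106,-.158,.042],-104.4))
E
```

```text
(array([ 0.51157805, -0.15743377,  0.12792798]), np.float64(-104.37925433184041)) [4.000e-03 4.000e-03 4.296e-01 1.000e-04]
```

View pics/s3.png

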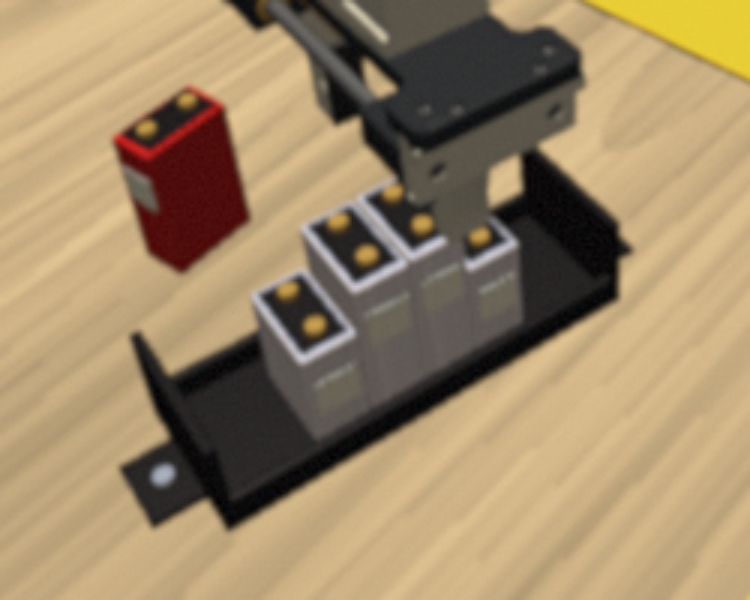

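The open finger straddles the near tall cell, so I'll descend and grip.

Request:
{"name": "carry_out", "arguments": {"deltas": [[[0,0,0.2,0,1],[0,0,0.35,0,1],[0,0,0.42,0,1],[0,0,0.42,0,1],[0,0,0.42,0,1]]]}}

```text
clock: 5.35
tool_pos: [0.5118, -0.1579, 0.0442]
orientation: [-179.9, 0.0, -104.4]
force: [0.3, -0.7, 0.8]
opening: 0.0875
gripper_force: 0.0
```

Request:
{"name": "carry_out", "arguments": {"deltas": [[[0,0,0,0,-0.2],[0,0,0,0,-0.2],[0,0,0,0,-0.2],[0,0,0,0,-0.2],[0,0,0,0,-0.2]]]}}

```text
clock: 5.85
tool_pos: [0.5103, -0.1581, 0.0428]
orientation: [-180.0, 0.0, -104.5]
force: [-1.7, -0.6, 3.4]
opening: 0.0539
gripper_force: 30.0
```

Request:
{"name": "carry_out", "arguments": {"deltas": [[[0,0,0,0,-0.2],[-0.02,0,0,0,-0.2],[-0.04,0,0,0,-0.2],[-0.06,0,0,0,-0.2],[-0.06,0,0,0,-0.2]]]}}

```text
clock: 6.35
tool_pos: [0.5137, -0.1459, 0.0428]
orientation: [-180.0, 0.0, -104.5]
force: [-0.8, 0.4, 6.5]
opening: 0.054
gripper_force: 30.0
```

Request:
{"name": "carry_out", "arguments": {"deltas": [[[-0.02,0,0,0,-0.2],[-0.04,0,0,0,-0.2],[-0.06,0,0,0,-0.2],[-0.08,0,0,0,-0.2],[-0.08,0,0,0,-0.2]]]}}

```text
clock: 6.85
tool_pos: [0.5177, -0.1303, 0.0428]
orientation: [-180.0, 0.0, -104.4]
force: [-0.8, -0.0, 5.4]
opening: 0.0538
gripper_force: 30.0
```

Request:
{"name": "carry_out", "arguments": {"deltas": [[[-0.015,0,0,0,-0.2],[-0.03,0,0,0,-0.2],[-0.04,0,0,0,-0.2],[-0.05,0,0,0,-0.2],[-0.05,0,0,0,-0.2]]]}}

```text
clock: 7.35
tool_pos: [0.5201, -0.121, 0.0428]
orientation: [-180.0, -0.0, -104.5]
force: [-1.2, -2.6, 6.2]
opening: 0.0538
gripper_force: 30.0
```

Request:
{"name": "carry_out", "arguments": {"deltas": [[[0,0,0,0,1],[0,0,0,0,1],[0,0,0,0,1],[0,0,0,0,1],[0,0,0,0,1]]]}}

```text
clock: 7.85
tool_pos: [0.5197, -0.1212, 0.0424]
orientation: [180.0, -0.0, -104.5]
force: [1.1, 0.4, 0.1]
opening: 0.086
gripper_force: 0.0
```

Request:
{"name": "carry_out", "arguments": {"deltas": [[[0,0,-0.1,0,1],[0,0,-0.3,0,1],[0,0,-0.55,0,1],[0,0,-0.8,0,1],[0,0,-0.92,0,1]]]}}

```text
clock: 8.35
tool_pos: [0.5213, -0.1215, 0.2315]
orientation: [-179.7, 0.1, -104.5]
force: [0.9, 0.1, 0.5]
opening: 0.0873
gripper_force: 0.0
```

Request:
{"name": "carry_out", "arguments": {"deltas": [[[-0.25,0,0,0,1],[-0.25,0,0,0,1],[-0.25,0,0,0,1]]]}}

```text
clock: 8.65
tool_pos: [0.5322, -0.072, 0.2265]
orientation: [180.0, 0.0, -104.4]
force: [-0.2, 0.5, -0.4]
opening: 0.0878
gripper_force: 0.0
```

```bash
python3 - <<'E'
from h import *
p=ctrl.snapshot('wrist'); save(p,'w4')
for c,a in dots(p):
  if 230<c[0]<330 and c[1]<230: print(c.round(1),a,atz(p,c,.1).round(4),atz(p,c,.072).round(4))
print(tool(), ctrl.get_obs()['clock'])
print(delta([.575,.272,.227],-87.6))
E
```

```text
[261.6  37.6] 99 [ 0.5089 -0.2143  0.1   ] [ 0.5083 -0.2213  0.072 ]
[292.3  38. ] 102 [ 0.4843 -0.2077  0.1   ] [ 0.4813 -0.2141  0.072 ]
[259.2  68.9] 117 [ 0.5172 -0.1917  0.1   ] [ 0.5174 -0.1966  0.072 ]
[292.1  69.2] 115 [ 0.4901 -0.1846  0.1   ] [ 0.4877 -0.1887  0.072 ]
[260.7 151.6] 94 [ 0.534  -0.1246  0.1   ] [ 0.5359 -0.1229  0.072 ]
[291.4 151.8] 94 [ 0.507  -0.1175  0.1   ] [ 0.5063 -0.1151  0.072 ]
[263.1 179. ] 70 [ 0.5384 -0.0998  0.1   ] [ 0.5407 -0.0956  0.072 ]
[290.4 179.3] 74 [ 0.5139 -0.0932  0.1   ] [ 0.5138 -0.0884  0.072 ]
(array([ 0.53197399, -0.07267257,  0.22627191]), np.float64(-104.43074745382076)) 8.7
[-1.7226  0.2211 -0.0036 -0.0468]
```

View pics/w4.png

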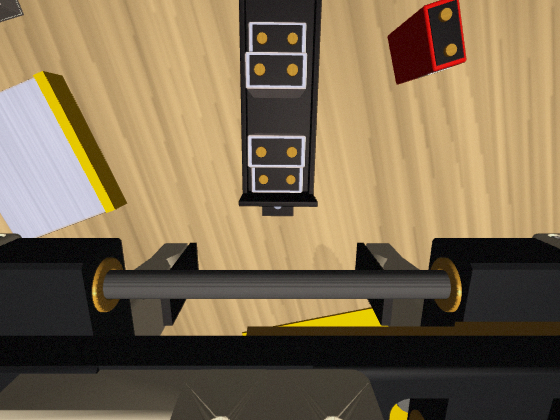

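The near tall cell has slid and stands upright. The gap now spans rows 88–136, about 39 mm. Back to the spare.

Request:
{"name": "carry_out", "arguments": {"deltas": [[[-0.86,0.11,0,0,1],[-0.86,0.11,0,0,1],[-0.86,0.11,0,0,1],[-0.86,0.11,0,0,1],[-0.86,0.11,0,0,1]]]}}

```text
clock: 9.2
tool_pos: [0.5542, 0.1011, 0.2257]
orientation: [179.9, -0.0, -104.4]
force: [-0.0, 0.0, -0.4]
opening: 0.0871
gripper_force: 0.0
```

Request:
{"name": "carry_out", "arguments": {"deltas": [[[-0.86,0.11,0,-0.018,1],[-0.86,0.11,0,-0.018,1],[-0.86,0.11,0,-0.018,1],[-0.86,0.11,0,-0.018,1],[-0.86,0.11,0,-0.018,1]]]}}

```text
clock: 9.7
tool_pos: [0.576, 0.2727, 0.2252]
orientation: [179.9, -0.1, -97.9]
force: [0.0, -1.0, -0.1]
opening: 0.0875
gripper_force: 0.0
```

```bash
python3 - <<'E'
from h import *
p=ctrl.snapshot('wrist')
d=[(c,a,atz(p,c,.099)) for c,a in dots(p,50) if c[1]<200]
for q in d: print(q)
X=[q[2] for q in d]; m=(X[0]+X[1])/2; v=X[1]-X[0]; yaw=np.degrees(np.arctan2(v[1],v[0])); print(m,yaw,np.hypot(*v[:2]))
print(tool())
for y in (yaw-90,yaw+90): print(y,delta([m[0],m[1],.227],y))
E
```

```text
(array([254.2244898 , 119.12244898]), np.int32(98), array([0.58463314, 0.19172192, 0.099     ]))
(array([285.74747475, 119.29292929]), np.int32(99), array([0.55706555, 0.19569911, 0.099     ]))
[0.57084934 0.19371052 0.099     ] 171.79056223959478 0.027853007513865147
(array([0.57564785, 0.27120674, 0.2253912 ]), np.float64(-97.96082901350624))
81.79056223959478 [ 0.3871 -0.0299 -0.008  -0.4993]
261.7905622395948 [ 0.3871 -0.0299 -0.008   0.0007]
```

Request:
{"name": "carry_out", "arguments": {"deltas": [[[0.387,-0.03,0,0,1],[0.387,-0.03,0,0,1],[0.387,-0.03,0,0,1],[0.387,-0.03,0,0,1]]]}}

```text
clock: 10.15
tool_pos: [0.5709, 0.1914, 0.227]
orientation: [-180.0, 0.0, -98.2]
force: [0.9, -0.0, -0.0]
opening: 0.0878
gripper_force: 0.0
```

Request:
{"name": "carry_out", "arguments": {"deltas": [[[0,0,0.2,0,1],[0,0,0.4,0,1],[0,0,0.6,0,1],[0,0,0.75,0,1],[0,0,0.75,0,1]]]}}

```text
clock: 10.65
tool_pos: [0.5682, 0.1919, 0.0722]
orientation: [179.6, -0.3, -98.1]
force: [-0.7, -0.5, 1.1]
opening: 0.0875
gripper_force: 0.0
```

Request:
{"name": "carry_out", "arguments": {"deltas": [[[0,0,0.08,0,1],[0,0,0.165,0,1],[0,0,0.165,0,1]]]}}

```text
clock: 10.95
tool_pos: [0.5706, 0.1934, 0.0433]
orientation: [179.9, -0.1, -98.0]
force: [0.4, -0.7, 0.6]
opening: 0.0876
gripper_force: 0.0
```

Request:
{"name": "carry_out", "arguments": {"deltas": [[[0,0,0,0,-0.2],[0,0,0,0,-0.2],[0,0,0,0,-0.2],[0,0,0,0,-0.2],[0,0,0,0,-0.2]]]}}

```text
clock: 11.45
tool_pos: [0.571, 0.1938, 0.0441]
orientation: [-180.0, 0.0, -98.0]
force: [-1.2, -1.0, 4.2]
opening: 0.0544
gripper_force: 30.0
```

Gripped. I'll lift and carry it towards the tray.

Request:
{"name": "carry_out", "arguments": {"deltas": [[[0,0,-0.1,0,-0.2],[0,0,-0.25,0,-0.2],[0,0,-0.45,0,-0.2],[0,0,-0.65,0,-0.2],[0,0,-0.8,0,-0.2]]]}}

```text
clock: 11.95
tool_pos: [0.5709, 0.1937, 0.2059]
orientation: [-180.0, 0.0, -98.0]
force: [0.5, 0.5, -2.5]
opening: 0.054
gripper_force: 30.0
```

Request:
{"name": "carry_out", "arguments": {"deltas": [[[0.15,0,-0.1,0,-0.2],[0.35,0,-0.1,0,-0.2],[0.55,0,-0.1,0,-0.2],[0.75,0,-0.1,0,-0.2],[0.75,0,-0.1,0,-0.2]]]}}

```text
clock: 12.45
tool_pos: [0.5481, 0.0415, 0.2233]
orientation: [179.9, -0.0, -98.2]
force: [-0.0, 1.1, -3.5]
opening: 0.054
gripper_force: 30.0
```

```bash
python3 - <<'E'
from h import *
print(tool(),ctrl.get_obs()['opening'],delta([.5121,-.1546,.2],-104.5))
E
```

```text
(array([0.54812209, 0.04145726, 0.22329271]), np.float64(-98.19424800660046)) 0.053956119994187875 [0.9959 0.0386 0.1165 0.0175]
```

Request:
{"name": "carry_out", "arguments": {"deltas": [[[0.2,0.01,0.05,0.005,-0.2],[0.45,0.02,0.1,0.01,-0.2],[0.7,0.03,0.115,0.0175,-0.2],[0.9,0.035,0.115,0.0175,-0.2],[0.995,0.0386,0.115,0.0175,-0.2]]]}}

```text
clock: 12.95
tool_pos: [0.5131, -0.1532, 0.1999]
orientation: [179.9, -0.0, -104.4]
force: [0.2, 0.6, -2.2]
opening: 0.0541
gripper_force: 30.0
```

Request:
{"name": "carry_out", "arguments": {"deltas": [[[0,0,0,0,-0.2],[0,0,0,0,-0.2],[0,0,0,0,-0.2]]]}}

```text
clock: 13.25
tool_pos: [0.5147, -0.1501, 0.2003]
orientation: [180.0, 0.0, -104.3]
force: [-0.8, -0.1, -3.1]
opening: 0.0538
gripper_force: 30.0
```

```bash
python3 - <<'E'
from h import *
p=ctrl.snapshot('wrist'); save(p,'w5')
for c,a in dots(p,40):
  if 220<c[0]<340 and c[1]<330: print(c.round(1),a,atz(p,c,.1).round(4),atz(p,c,.257).round(4))
print(tool(),delta([.5121,-.1546,.13],-104.5))
E
```

```text
[264.1 128.4] 102 [ 0.5073 -0.2215  0.1   ] [ 0.5013 -0.221   0.257 ]
[295.1 128.8] 100 [ 0.483  -0.2151  0.1   ] [ 0.4918 -0.2184  0.257 ]
[261.7 166.7] 117 [ 0.5171 -0.1922  0.1   ] [ 0.5051 -0.2095  0.257 ]
[295.1 167. ] 114 [ 0.4902 -0.185   0.1   ] [ 0.4946 -0.2067  0.257 ]
(array([ 0.51478452, -0.14996249,  0.20045253]), np.float64(-104.25173354847577)) [0.0258 0.0073 0.3523 0.0007]
```

View pics/w5.png

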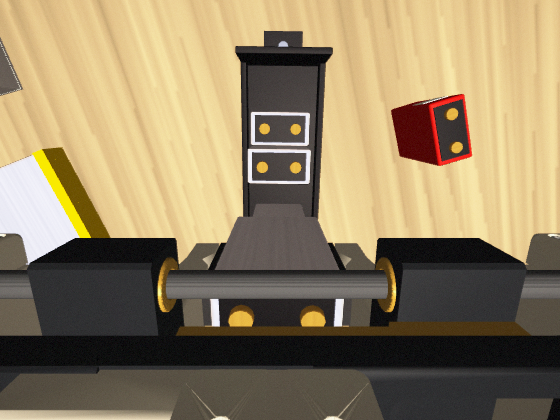

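The gripped spare hangs square at (276,316). The far tall cell is at (278,167). I'll correct the position and come lower.

Request:
{"name": "carry_out", "arguments": {"deltas": [[[0.026,0.007,0,0.0007,-0.2],[0.026,0.007,0.1,0.0007,-0.2],[0.026,0.007,0.2,0.0007,-0.2],[0.026,0.007,0.24,0.0007,-0.2],[0.026,0.007,0.24,0.0007,-0.2]]]}}

```text
clock: 13.8
tool_pos: [0.5113, -0.1552, 0.1516]
orientation: [179.9, -0.0, -104.5]
force: [-0.7, 1.6, -2.9]
opening: 0.0538
gripper_force: 30.0
```

Request:
{"name": "carry_out", "arguments": {"deltas": [[[0,0,0,0,-0.2],[0,0,0,0,-0.2]]]}}

```text
clock: 14.0
tool_pos: [0.5127, -0.1555, 0.1536]
orientation: [-179.9, 0.0, -104.5]
force: [0.1, -1.3, -3.2]
opening: 0.0537
gripper_force: 30.0
```

```bash
python3 - <<'E'
from h import *
p=ctrl.snapshot('scene'); save({'color':cv2.resize(p['color'][160:380,80:340],None,fx=2.7,fy=2.7)},'s6')
print(tool(),delta([.5121,-.1546,.044],-104.5))
E
```

```text
(array([ 0.51267015, -0.15548068,  0.15354934]), np.float64(-104.54111976445398)) [-3.500e-03  3.900e-03  5.477e-01 -1.000e-04]
```

View pics/s6.png

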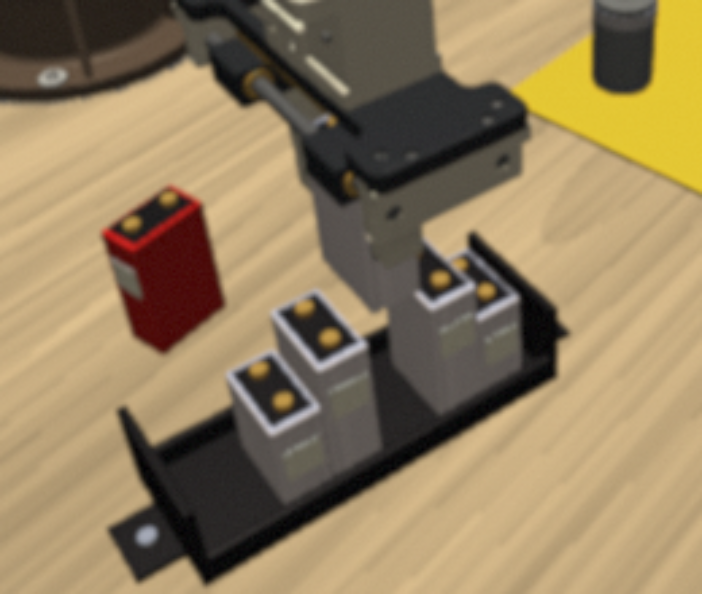

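The spare hangs over the gap, between the near cells at about (445,340) and the far ones at about (320,390). I'll lower it in steps and check the force.

Request:
{"name": "carry_out", "arguments": {"deltas": [[[-0.003,0.003,0.06,0,-0.2],[-0.003,0.003,0.12,0,-0.2],[-0.003,0.003,0.18,0,-0.2],[-0.003,0.003,0.18,0,-0.2]]]}}

```text
clock: 14.45
tool_pos: [0.5099, -0.1547, 0.114]
orientation: [179.8, -0.0, -104.6]
force: [-0.3, 0.4, -3.9]
opening: 0.0538
gripper_force: 30.0
```

Request:
{"name": "carry_out", "arguments": {"deltas": [[[0,0,0.08,0,-0.2],[0,0,0.16,0,-0.2],[0,0,0.24,0,-0.2],[0,0,0.28,0,-0.2],[0,0,0.28,0,-0.2]]]}}

```text
clock: 14.95
tool_pos: [0.5109, -0.1548, 0.0595]
orientation: [179.9, -0.0, -104.6]
force: [0.3, -0.1, -2.2]
opening: 0.0537
gripper_force: 30.0
```

```bash
python3 - <<'E'
from h import *
print(tool(),ctrl.get_obs()['force'],delta([.5121,-.1546,.045],-104.5))
E
```

```text
(array([ 0.51086799, -0.15483795,  0.05953751]), np.float64(-104.56029555216112)) [ 0.3189619  -0.07652775 -2.19384313] [-0.0027 -0.0057  0.0727 -0.0002]
```

Request:
{"name": "carry_out", "arguments": {"deltas": [[[-0.003,-0.004,0.03,0,-0.2],[-0.003,-0.004,0.05,0,-0.2],[-0.003,-0.004,0.065,0,-0.2],[-0.003,-0.004,0.07,0,-0.2],[-0.003,-0.004,0.07,0,-0.2]]]}}

```text
clock: 15.45
tool_pos: [0.5125, -0.1544, 0.0466]
orientation: [180.0, -0.0, -104.6]
force: [-0.7, -0.2, -2.9]
opening: 0.054
gripper_force: 30.0
```

Request:
{"name": "carry_out", "arguments": {"deltas": [[[0,0,0.004,0,-0.2],[0,0,0.004,0,-0.2],[0,0,0.004,0,-0.2]]]}}

```text
clock: 15.75
tool_pos: [0.5126, -0.1544, 0.0459]
orientation: [-180.0, 0.0, -104.6]
force: [-0.3, 0.1, -3.1]
opening: 0.054
gripper_force: 30.0
```

Still hanging (fz ≈ −3 N), so I'll lower it by fractions of a millimetre.

Request:
{"name": "carry_out", "arguments": {"deltas": [[[0,0,0.003,0,-0.2],[0,0,0.005,0,-0.2],[0,0,0.005,0,-0.2]]]}}

```text
clock: 16.05
tool_pos: [0.5126, -0.1544, 0.0451]
orientation: [-180.0, -0.0, -104.5]
force: [-1.3, 0.3, 1.9]
opening: 0.0541
gripper_force: 30.0
```

Request:
{"name": "carry_out", "arguments": {"deltas": [[[0,0,0.002,0,-0.2],[0,0,0.003,0,-0.2],[0,0,0.003,0,-0.2]]]}}

```text
clock: 16.35
tool_pos: [0.5126, -0.1545, 0.045]
orientation: [-180.0, -0.0, -104.5]
force: [-2.3, 1.7, 8.7]
opening: 0.0537
gripper_force: 30.0
```

It's on the floor now. Release, retreat and check.

Request:
{"name": "carry_out", "arguments": {"deltas": [[[0,0,-0.003,0,-0.2],[0,0,-0.003,0,1],[0,0,-0.003,0,1],[0,0,-0.003,0,1],[0,0,-0.003,0,1]]]}}

```text
clock: 16.85
tool_pos: [0.5126, -0.1544, 0.0447]
orientation: [-180.0, 0.0, -104.6]
force: [1.0, 0.4, -1.0]
opening: 0.0803
gripper_force: 0.0
```

Request:
{"name": "carry_out", "arguments": {"deltas": [[[0,0,0,0,1],[0,0,-0.08,0,1],[0,0,-0.2,0,1],[0,0,-0.4,0,1],[0,0,-0.6,0,1]]]}}

```text
clock: 17.35
tool_pos: [0.5119, -0.1544, 0.1656]
orientation: [179.9, -0.0, -104.6]
force: [1.1, 0.5, -1.1]
opening: 0.0877
gripper_force: 0.0
```

Request:
{"name": "carry_out", "arguments": {"deltas": [[[-0.1,0,-0.3,0,1],[-0.25,0,-0.3,0,1],[-0.45,0,-0.3,0,1],[-0.45,0,-0.3,0,1],[-0.45,0,-0.3,0,1]]]}}

```text
clock: 17.85
tool_pos: [0.5351, -0.0665, 0.2247]
orientation: [180.0, -0.0, -104.4]
force: [0.1, 0.1, -1.2]
opening: 0.0874
gripper_force: 0.0
```

```bash
python3 - <<'E'
from h import *
p=ctrl.snapshot('wrist'); s=ctrl.snapshot('scene')
a=p['color'][:280,120:520]; b=cv2.resize(s['color'][200:390,90:330],(400,317))
save({'color':np.vstack([a,b])},'f7')
for c,a in dots(p,40):
  if 230<c[0]<330 and c[1]<230: print(c.round(1),a,atz(p,c,.1).round(4))
print(tool(),ctrl.get_obs()['clock'])
E
```

```text
[262.8  29.7] 103 [ 0.5092 -0.2137  0.1   ]
[293.7  30. ] 105 [ 0.4847 -0.2072  0.1   ]
[260.5  60.7] 116 [ 0.5171 -0.1917  0.1   ]
[293.7  61.1] 117 [ 0.4902 -0.1845  0.1   ]
[260.2 104.7] 107 [ 0.5265 -0.1581  0.1   ]
[292.4 104.9] 105 [ 0.4995 -0.1509  0.1   ]
[262. 145.] 97 [ 0.5339 -0.1246  0.1   ]
[293.1 145.1] 96 [ 0.5069 -0.1175  0.1   ]
[264.3 173.6] 74 [ 0.5386 -0.0992  0.1   ]
[291.9 173.7] 76 [ 0.514  -0.0928  0.1   ]
(array([ 0.53473293, -0.06765657,  0.22443265]), np.float64(-104.5593436029095)) 17.95
```

View pics/f7.png

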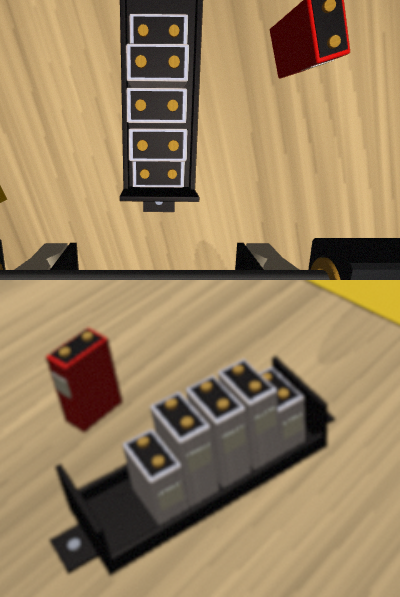

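The spare stands upright between the two tall cells at (156,105), parallel to them, with about 4.5 mm on each side. All five cells in the tray are upright and the gripper is clear.

```bash
python3 -c "
from plant import ctrl
print(ctrl.close_job())"
```

```text
the job is handed in; nothing more can be done
None
```

The job is handed in: the spare tall cell stands upright between the two tall cells, square with the row and released, and nothing tipped over (about 18 s of the 51 s used).

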